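# Hold a mainboard against the spring fingers of its case

### The arm

A 7-joint arm with a two-finger parallel gripper is mounted at the origin on the work surface. World frame = base frame: x ahead of the robot, y to its left, z up, the work surface at z = 0. Lengths are in mm, angles in rad, forces in N, time in s.
With the tool pointing down it reaches from about 425 to 825 mm from the base axis. Payload 3.6 kg.
Tool frame: the origin (TCP) lies midway between the tips of the shut fingers; the grasp point (between the pads) lies pinch_z behind it (pinch_z is the distance from the TCP to the grasp point, in mm); z points along the fingers, y is the direction in which the jaws open and shut (so a half turn about z gives the same grasp; the last joint's range is limited). The gripper opens to 93 mm and grips with 3 to 60 N. Pads are 15 mm wide; open, the fingers measure 128 mm over their backs; the gripper's body (75 mm by 188 mm) begins 65 mm behind the grasp point.
Start: joints at [1.298, 0.615, -0.013, 1.423, 0.008, 1.103, -0.04], TCP at [158.81, -630.271, 218.64] pointing down, gripper open.
Joint ranges: [-3.12, 3.12], [-0.3, 2.06], [-1.34, 1.32], [0.26, 2.42], [-1.36, 4.5], [0.01, 1.98], [-2.84, 2.84]. Speed limits (rad/s): [2.79, 2.79, 3.14, 3.14, 3.14, 3.14, 3.14].

### API

Orientations are given as a rotation vector (axis times angle).
In Python, from rig import movep, servo_line, move_j, gripper_to, wait, inverse_kinematics, state, capture, camera_model, PlanningError, job_done, search_frame, pinch_z gives the robot as it stands. Calls block until the motion is done:
- movep(position, orientation): joint-space move of the TCP to a pose.
- servo_line(position, v=150, ori=None, f_stop=None): straight line of the TCP; ori=None keeps the orientation; v is the mean speed in mm/s. With f_stop (N) it stops when the force on the tool has changed by that much, and returns True; else False.
- move_j(angles): joint-space move.
- gripper_to(opening, squeeze=None): opening from 0.0 (shut) to 1.0 (fully open); squeeze is the grip in N (None keeps the last); returns when the fingers have stopped.
- wait(seconds).
- inverse_kinematics(position, orientation): joint angles nearest the present ones, or None.
- state(): the state.
- capture(name): name is "scene" or "top" or "wrist"; returns the picture (480x640x3 uint8, red, green, blue); there is no depth.
- camera_model(name): a dict with "K" (3x3 intrinsics, pixels), "world_to_cam" (4x4, takes a point from world to camera coordinates); the wrist camera has in their place "tool_from_camera" (4x4, takes a point from camera to tool coordinates, whose origin is the TCP and whose axes are the flange's). Camera axes: x right, y up, looking along -z (the intrinsics and any distortion apply to the point x, -y, -z); pixel columns grow to the right and rows downward; lengths in mm; the calibration is good to about 2 mm. A picture is of the moment at which its call begins: read the wrist's pose just before it. camera_model takes no time and is no camera call.
A pose or a line that the arm cannot do raises PlanningError and nothing moves.
- job_done(): hands the job in, once; it reports no verdict.
Trained networks look in the newest picture that a camera, given by its name, has taken for a name from the list of things; names that differ only in an ending like _2 or _b are one class to them, and where a whole thing is asked for, a point or a joint stands for the part that bears it (a point fixed in the world has none). Each returns a list of dicts, best first, with "score" (0 to 1); they miss things now and then, are a little off and sometimes report something else, mostly with a low value. They report only what shows in the picture. A call takes as long as a camera call. They do not tell look-alikes from the thing itself.
- search_frame(query, camera): "position" ([row, column] in pixels, amid what is visible of it).
The state is a dict: "clock": time; "joint_positions": joint angles; "joint_velocities": joint speeds; "effort": joint torques, N m; "eef_pos": TCP position; "tcp_rot": TCP orientation; "contact_force": force on the tool from outside, world axes, zero at the start; "ft_torque": the same for the moment, N m; "finger_gap": opening from 0.0 (shut) to 1.0 (fully open).
Only numpy, scipy, OpenCV 4.12 (cv2) and the standard library are available. Lean on these libraries where they do the work, as an engineer would, in place of code of your own. Each camera call takes 0.05 s, during which the arm holds its last target.

### The job

Lay the mainboard from the bench mat into the open computer case, flat on the four brass standoffs and with its ports at the cut-outs in the rear panel; lower it, do not drop it. Slide it against the panel's spring fingers and keep pushing it steadily towards the rear panel with about 8 N, so that its screw holes sit over the standoffs for the colleague who will drive the screws: your program finishes while still holding it like that. Never push hard enough to crush the spring fingers (20 N), and leave the other things on the bench alone.

Things in the scene. Friction and masses are not known exactly. Their poses are not given: they have to be found in the camera images.
- board: mainboard, loose, about 0.5 kg: dark plate 170 x 170 x 2 mm, screw holes at its corners; origin at the centre of its underside, z up. Metal ports stand along its +y edge, up to 27 mm above the plate, from y = 65 mm to their faces at y = 87 mm. In the middle a fixed finned heat sink, 50 x 50 mm, a handle: centre at (0, -8) mm, from 2 to 42 mm above the underside. Other parts: up to 12 mm high
- heatsink_top (a point): centre of the top of the board's heat sink; axes as the board. No part stands higher than 10 mm above the board's underside within 55 mm of the heat sink's axis
- hole_rear (a point): screw hole of the board, on its underside, at the -x end of the port edge (-78.7, 74.8, 0 mm in the board's frame)
- hole_front (a point): screw hole of the board, on its underside, at the opposite corner (78.7, -80.1, 0 mm in the board's frame)
- case: open steel case of a small computer; heavy, stands fast. Origin on its underside. In its place the board has the case's axes, its origin at (0, 0, 10) mm. Rear panel (+y): inner face at y = 88.5 mm, 56 mm high, a cut-out for each port. Side walls at x = +-100 mm, 36 mm high; front wall at y = -128 mm, 40 mm high. Four brass standoffs, 6.4 mm across, tops 10 mm above the underside
- post_rear (a point): centre of the top of the standoff that belongs under hole_rear. The board can be set down about 12 mm short of its place (towards the front wall), clear of the spring fingers, and slid over the standoffs
- post_front (a point): centre of the top of the standoff that belongs under hole_front
- springs: thin steel spring fingers inside the rear panel, beside its cut-outs, which press on the ports' faces; untouched they stand at y = 83 mm of the case, and this body's origin is the case's origin. They yield together along the case's +y, by at most 5.5 mm, at 2 N per mm: with the board in its place they are 4 mm in and push back with 8 N
- driver_stand: bystander: round black stand, 92 mm across, with screwdrivers, 125 mm high; origin under its centre
- screwdriver: bystander: precision screwdriver lying on the mat, 130 mm long along its x
- screw_dish: bystander: round steel dish with screws, 80 mm across, 20 mm high; origin under its centre
- phone: bystander: phone lying on the mat, 72 x 150 x 8 mm, long along its y; origin under its centre
Mind the look-alikes: they are no part of the job. Leave any orange look-alike of the board alone.

How it is judged:
By the outcome, as a careful person would: the job done as asked, in the order asked, and still so for the second after the job is handed in, while the arm keeps its last pose, push and grip.
It also fails if it takes over 43 s, if anything falls off the work surface, if the arm or the gripper's body presses on something with over 40 N, if the wrist force passes 120 N, or if a joint passes its speed limit or range.

## Working session

There is one attempt and no reset: what is moved stays moved. The work goes in short steps, each a Python script; the robot and the scene stay as the last script left them, time stands still between calls to the robot, and variables do not carry over. Pictures are saved under pics/ and viewed, and the job is handed in when it is done.

```bash
ls; mkdir -p pics
python3 - <<'E'
from rig import *
import cv2,numpy as np
s=state();print(s['clock'],s['eef_pos'],s['tcp_rot'],pinch_z)
for c in('top','scene'):
    im=capture(c);cv2.imwrite(f'pics/{c}0.png',im[:,:,::-1])
    m=camera_model(c);print(c,{k:np.round(np.array(v),3).tolist() for k,v in m.items() if k!='name'})
    for q in('board','case','post_rear','post_front','heatsink_top','hole_rear','hole_front') if c=='top' else ('board','case'):
        print(q,[(np.round(d['position']).tolist(),round(d['score'],2)) for d in search_frame(q,c)])
print(camera_model('wrist'));print(state()['clock'])
E
```

```text
pics
0.0 [ 158.62752196 -629.53273275  217.49851222] [-3.11521051e+00 -3.86497508e-01  5.16275169e-04] 18.8
top {'K': [[511.25, 0.0, 321.614], [0.0, 511.25, 236.258], [0.0, 0.0, 1.0]], 'world_to_cam': [[0.023, -1.0, 0.005, 58.917], [0.985, 0.023, 0.171, -599.084], [-0.171, 0.001, 0.985, -1034.361], [0.0, 0.0, 0.0, 1.0]]}
board [([263.0, 272.0], 0.93), ([296.0, 157.0], 0.83)]
case [([261.0, 457.0], 0.65)]
post_rear [([260.0, 458.0], 0.61)]
post_front [([262.0, 456.0], 0.94)]
heatsink_top [([264.0, 274.0], 0.78), ([296.0, 159.0], 0.65)]
hole_rear [([303.0, 161.0], 0.63), ([263.0, 272.0], 0.59)]
hole_front [([265.0, 271.0], 0.98), ([299.0, 156.0], 0.59)]
scene {'K': [[469.482, 0.0, 313.583], [0.0, 469.482, 234.074], [0.0, 0.0, 1.0]], 'world_to_cam': [[-0.688, 0.726, 0.014, 358.659], [-0.423, -0.416, 0.805, 244.153], [0.59, 0.548, 0.593, -1351.662], [0.0, 0.0, 0.0, 1.0]]}
board [([306.0, 513.0], 0.88), ([264.0, 376.0], 0.63)]
case [([183.0, 239.0], 0.63)]
{'K': array([[404.65011423,   0.        , 325.05895105],
       [  0.        , 404.65011423, 239.41913635],
       [  0.        ,   0.        ,   1.        ]]), 'tool_from_camera': array([[ 7.53662520e-04,  9.54721475e-01,  2.97500146e-01,
         8.27349838e+01],
       [ 9.99999551e-01, -8.90492343e-04,  3.24403140e-04,
        -7.31268179e-01],
       [ 5.74636246e-04,  2.97499767e-01, -9.54721718e-01,
        -1.65808265e+02],
       [ 0.00000000e+00,  0.00000000e+00,  0.00000000e+00,
         1.00000000e+00]])}
0.55
```

View pics/top0.png

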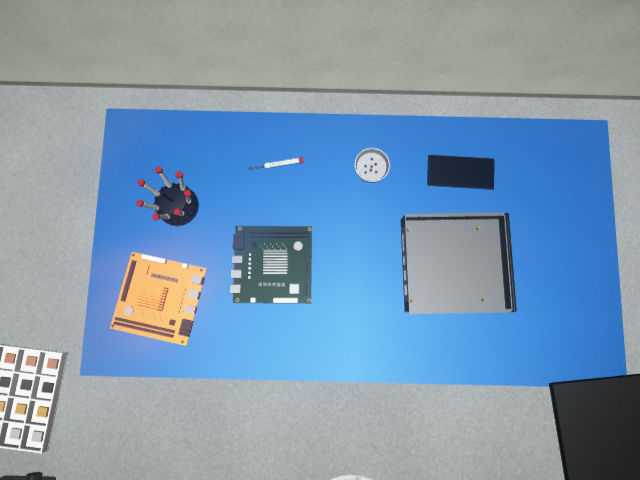

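View pics/scene0.png

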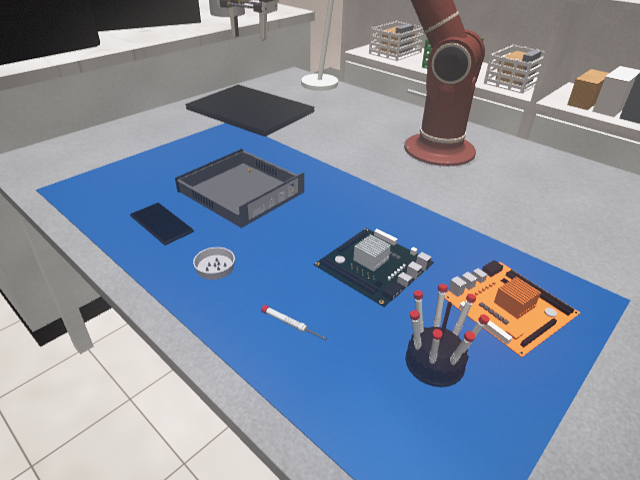

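Run:
```python
import cv2
im=cv2.imread('pics/top0.png')
cv2.imwrite('pics/top0c.png',cv2.resize(im[190:360,210:530],None,fx=2.5,fy=2.5,interpolation=cv2.INTER_CUBIC))
```

```text
(no output)
```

View pics/top0c.png

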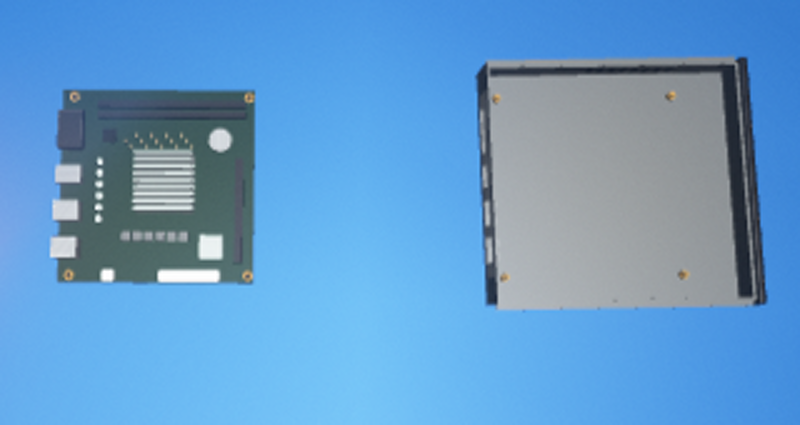

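The green board at px (263,272) is the target. The only thing that could be mistaken for it is the orange look-alike at (296,157). The crop shows green PCB, ports facing left (world +y), and the case's cut-out panel also on the left. Next is a coarse pose from the holes and standoffs.

```bash
cat > h.py <<'E'
import numpy as np, cv2
from scipy.spatial.transform import Rotation as R
from rig import *
def ray_plane(px,K,w2c,z):  # px (n,2) col,row
    Ri,t=w2c[:3,:3],w2c[:3,3]; c=-Ri.T@t
    px=np.atleast_2d(px).astype(float)
    d=np.c_[(px[:,0]-K[0,2])/K[0,0],-(px[:,1]-K[1,2])/K[1,1],-np.ones(len(px))]@Ri
    return c+d*((z-c[2])/d[:,2])[:,None]
def proj(P,K,w2c):
    p=np.atleast_2d(P)@w2c[:3,:3].T+w2c[:3,3]
    return np.c_[K[0,2]+K[0,0]*p[:,0]/-p[:,2],K[1,2]-K[1,1]*p[:,1]/-p[:,2]]
def wrist_w2c(s):
    m=camera_model('wrist');T=np.eye(4);T[:3,:3]=R.from_rotvec(s['tcp_rot']).as_matrix();T[:3,3]=s['eef_pos']
    return m['K'],np.linalg.inv(T@m['tool_from_camera'])
HOLES=np.array([[-78.7,74.8],[78.7,74.8],[78.7,-80.1],[-78.7,-80.1]])
def fit2(A,B): # B=R A + t
    a=A-A.mean(0);b=B-B.mean(0)
    th=np.arctan2((a[:,0]*b[:,1]-a[:,1]*b[:,0]).sum(),(a*b).sum())
    Rm=np.array([[np.cos(th),-np.sin(th)],[np.sin(th),np.cos(th)]]);t=B.mean(0)-Rm@A.mean(0)
    return th,t,np.abs(B-(A@Rm.T+t)).max(1)
def down(ax): # tool z down, tool x at world angle ax
    x=np.array([np.cos(ax),np.sin(ax),0]);z=np.array([0,0,-1.]);return R.from_matrix(np.c_[x,np.cross(z,x),z]).as_rotvec()
E
python3 - <<'E'
from h import *
m=camera_model('top')
f=lambda L:[(210+x/2.5,190+y/2.5) for x,y in L]
b=f([(68,274),(74.5,97),(249,98.5),(248,275.5)])
c=f([(503,277),(496,98.5),(671,95.5),(683,273.5)])
for n,p,z in(('board',b,2),('case',c,10)):
    W=ray_plane(p,m['K'],m['world_to_cam'],z)[:,:2];print(n,W.round(1).tolist());th,t,r=fit2(HOLES,W);print(th,t,r)
    for ax in(th+np.pi/2,th-np.pi/2):
        for zz in(60,250):
            q=inverse_kinematics([*t,zz],down(ax));print(ax,zz,None if q is None else np.round(q,2))
m=capture('wrist');cv2.imwrite('pics/w0.png',m[:,:,::-1])
E
```

```text
board [[462.1, 253.0], [618.7, 255.1], [621.0, 99.8], [464.4, 96.5]]
0.01615565306622723 [541.52969027 178.74533658] [0.69404362 0.33730714 0.49842892 0.90057277]
1.5869519798611238 60 [-0.05  0.74 -0.49  1.81  0.51  0.72 -0.81]
1.5869519798611238 250 [ 0.21  0.62 -0.97  1.6   0.53  1.21 -0.84]
-1.5546406737286693 60 [ 0.27  0.99 -1.15  1.8   1.04  1.1   1.88]
-1.5546406737286693 250 [ 0.28  0.69 -1.15  1.6   0.65  1.29  2.19]
case [[467.8, -124.0], [624.7, -119.0], [631.0, -274.1], [474.4, -279.9]]
0.037935893557629496 [ 549.37646186 -196.5955514 ] [0.81928502 0.51092904 0.48569294 0.61874527]
1.608732220352526 60 [ 0.53  0.73 -0.36  1.78  0.37  0.7   0.  ]
1.608732220352526 250 [ 0.6   0.52 -0.47  1.57  0.25  1.12  0.11]
-1.532860433237267 60 [ 0.06  0.74  0.4   1.79 -0.42  0.7  -2.41]
-1.532860433237267 250 [ 0.08  0.5   0.36  1.59 -0.19  1.09 -2.62]
```

View pics/w0.png

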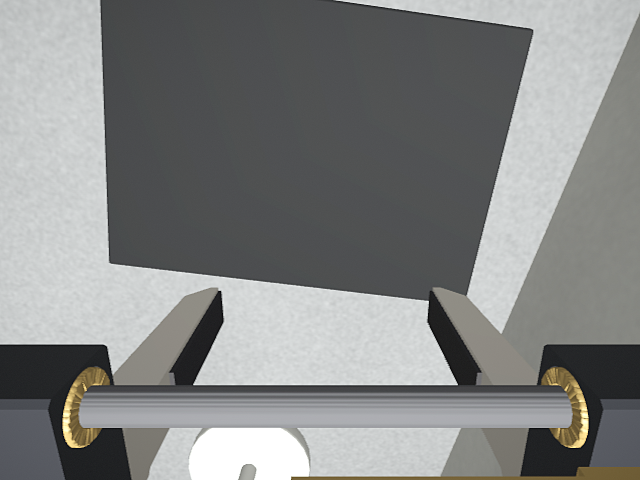

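The top-view fits have residuals under 1 mm, with board yaw about 0.016 and case yaw about 0.038. The wrist view is clear above row 290. I'll take matching wrist views of the case and the board in the grasp orientation, so calibration offsets cancel.

Run:
```python
from h import *
import json
out={}
for n,t,th,z in(('case',(549.4,-196.6),.038,188),('board',(541.5,178.7),.016,180)):
    ax=th+np.pi/2
    p=[t[0]-45*np.cos(ax),t[1]-45*np.sin(ax),z]
    movep(p,down(ax));wait(.3)
    s=state();im=capture('wrist');cv2.imwrite(f'pics/w_{n}.png',im[:,:,::-1])
    out[n]=dict(eef_pos=list(s['eef_pos']),tcp_rot=list(s['tcp_rot']))
    print(n,s['clock'],np.round(s['eef_pos'],1),np.round(p,1),np.round(s['contact_force'],2))
json.dump(out,open('views.json','w'))
```

```text
case 2.8917 [ 550.9 -242.1  188. ] [ 551.1 -241.6  188. ] [-0.66  0.53  0.61]
board 4.6417 [542.5 132.8 179.9] [542.2 133.7 180. ] [ 0.44 -0.63 -0.41]
```

View pics/w_case.png

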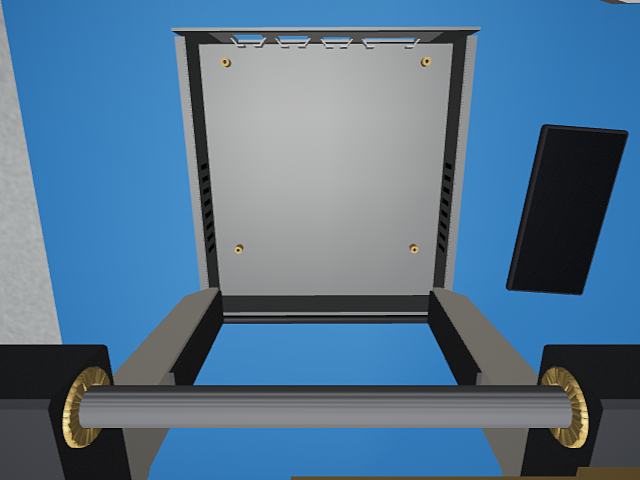

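View pics/w_board.png

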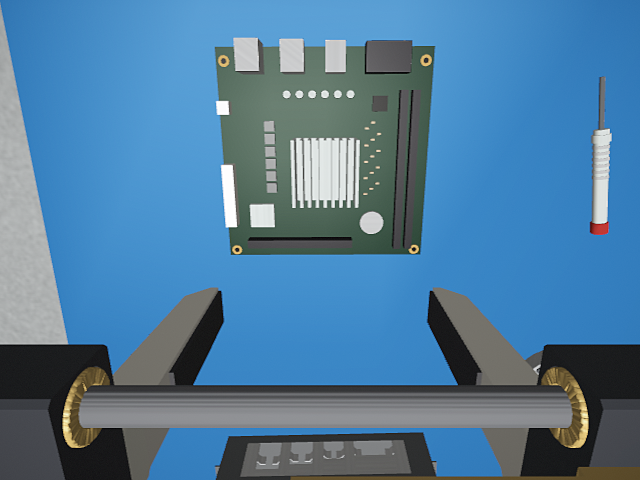

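Both views are clear. Case standoffs are at about (225,62), (426,62), (414,248), (238,248). Board holes are at about (223,61), (426,60), (414,249), (237,250). Next I'll refine these to sub-pixel.

Run:
```python
from h import *
import json
v=json.load(open('views.json'))
G={'case':[(225,62),(426,62),(414,248),(238,248)],'board':[(223,61),(426,60),(414,249),(237,250)]}
rows=[]
for n in G:
    im=cv2.imread(f'pics/w_{n}.png');pts=[];tiles=[]
    for c,r in G[n]:
        p=im[r-11:r+12,c-11:c+12].astype(float)
        sat=(p[:,:,2]-p[:,:,0]); w=(sat>25).astype(np.uint8)
        # min enclosing of the gold ring incl. hole
        ys,xs=np.nonzero(w); 
        (cx,cy),rad=cv2.minEnclosingCircle(np.c_[xs,ys].astype(np.float32))
        wc=np.array([(xs.min()+xs.max())/2,(ys.min()+ys.max())/2])
        pts.append((c-11+wc[0],r-11+wc[1]));print(n,np.round((c-11+cx,r-11+cy),1),round(rad,1),pts[-1],len(xs))
        t=cv2.resize(p.astype(np.uint8),None,fx=8,fy=8,interpolation=cv2.INTER_NEAREST);cv2.drawMarker(t,(int(wc[0]*8+4),int(wc[1]*8+4)),(255,0,255),0,12);tiles.append(t)
    rows.append(np.hstack(tiles))
    K,w2c=wrist_w2c({k:np.array(x) for k,x in v[n].items()})
    for z in ((10,) if n=='case' else (2,)):
        W=ray_plane(pts,K,w2c,z)[:,:2];th,t,r=fit2(HOLES,W);print(n,z,th,t.round(2),r.round(2))
        s=np.linalg.norm(W[0]-W[1]),np.linalg.norm(W[1]-W[2]);print(s)
cv2.imwrite('pics/tiles.png',np.vstack(rows))
```

```text
case [225.  62.] 5.4 (np.float64(225.0), np.float64(61.5)) 73
case [426.   61.5] 5.6 (np.float64(426.0), np.float64(61.5)) 73
case [413.5 248. ] 4.7 (np.float64(414.0), np.float64(248.0)) 60
case [238.1 248.4] 4.8 (np.float64(238.0), np.float64(248.5)) 58
case 10 0.040094281334674804 [ 549.02 -193.79] [0.21 0.57 0.45 0.33]
(np.float64(157.31316101513994), np.float64(153.89362751748527))
board [223.   60.5] 6.3 (np.float64(223.5), np.float64(60.5)) 99
board [425.3  59.7] 6.3 (np.float64(425.5), np.float64(59.5)) 99
board [413.  248.5] 5.3 (np.float64(413.0), np.float64(248.5)) 71
board [236.8 249. ] 5.2 (np.float64(237.0), np.float64(249.0)) 71
board 2 0.018330349760838194 [540.8  181.42] [0.27 0.5  0.39 0.37]
(np.float64(157.91065241911934), np.float64(155.78417721221103))
```

View pics/tiles.png

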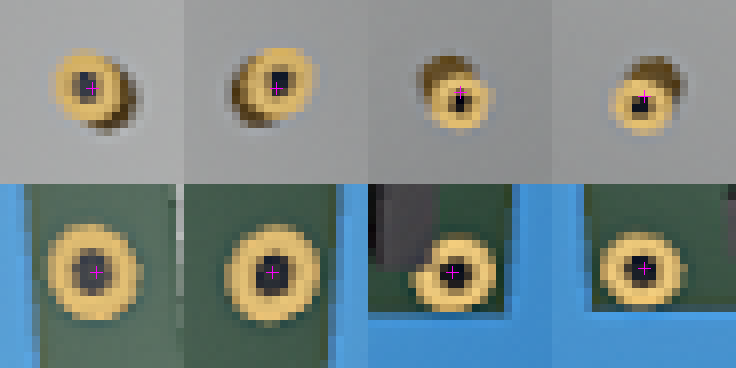

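The brown parts are the standoffs' sides and bias the centres, so I'll redo this with bright gold only (the tops).

Run:
```python
from h import *
import json
v=json.load(open('views.json'))
G={'case':[(225,62),(426,62),(414,248),(238,248)],'board':[(223,61),(426,60),(414,249),(237,250)]}
for n in G:
    im=cv2.imread(f'pics/w_{n}.png');pts=[]
    for c,r in G[n]:
        p=im[r-11:r+12,c-11:c+12].astype(float)
        w=((p[:,:,2]-p[:,:,0]>45)&(p[:,:,2]>165)).astype(np.uint8)
        k=cv2.findContours(w,cv2.RETR_EXTERNAL,cv2.CHAIN_APPROX_NONE)[0];k=max(k,key=len)
        (cx,cy),ax,_=cv2.fitEllipse(cv2.convexHull(k));pts.append((c-11+cx,r-11+cy));print(n,np.round(pts[-1],2),np.round(ax,1))
    K,w2c=wrist_w2c({k:np.array(x) for k,x in v[n].items()})
    for z in ((9,10,12) if n=='case' else (2,3)):
        W=ray_plane(pts,K,w2c,z)[:,:2];th,t,r=fit2(HOLES,W);print(n,z,round(th,4),t.round(2),r.round(2),np.linalg.norm(W[0]-W[1]).round(1),np.linalg.norm(W[1]-W[2]).round(1))
```

```text
case [224.36  61.27] [7.6 8.3]
case [426.58  60.68] [7.7 8.8]
case [414.   249.44] [6.6 6.6]
case [237.64 249.95] [6.4 7.1]
case 9 0.0404 [ 548.94 -194.4 ] [0.68 0.75 0.66 0.77] 158.7 156.3
case 10 0.0404 [ 548.93 -194.28] [0.46 0.51 0.44 0.53] 158.2 155.9
case 12 0.0404 [ 548.92 -194.06] [0.07 0.04 0.1  0.06] 157.3 154.9
board [223.17  60.62] [10.5 11.7]
board [425.73  59.78] [10.4 11.7]
board [413.46 248.91] [8.  9.5]
board [236.67 249.33] [8.2 9.3]
board 2 0.0183 [540.81 181.18] [0.5  0.54 0.54 0.52] 158.4 156.0
board 3 0.0183 [540.81 181.29] [0.26 0.31 0.31 0.3 ] 157.9 155.5
```

Centres are now clean. With a mat of about 2 mm, residuals are 0.1–0.3 mm. Case is at (548.92,-194.06, yaw 0.0404) and board at (540.81,181.4, yaw 0.0183). Grasping the heat sink with the jaws along x.

```bash
cat >> h.py <<'E'
CASE=(np.array([548.92,-194.06]),.0404); BOARD=(np.array([540.81,181.4]),.0183)
def at(pose,xy):
    t,th=pose;c,s=np.cos(th),np.sin(th);return t+np.array([c*xy[0]-s*xy[1],s*xy[0]+c*xy[1]])
def rep(l=''):
    s=state();print(l,round(s['clock'],2),np.round(s['eef_pos'],2),'F',np.round(s['contact_force'],2),'T',np.round(s['ft_torque'],2),round(s['finger_gap'],3));return s
E
python3 - <<'E'
from h import *
o=down(BOARD[1]+np.pi/2);p=at(BOARD,(0,-8))
gripper_to(.76,50)
movep([*p,75],o);rep('above')
im=capture('wrist');cv2.imwrite('pics/w_above.png',im[:,:,::-1])
print(servo_line([*p,15.5],v=60,f_stop=6));rep('down')
gripper_to(0.0,50);wait(.2);rep('grip')
im=capture('wrist');cv2.imwrite('pics/w_grip.png',im[:,:,::-1])
E
```

```text
above 5.82 [541.41 173.38  75.31] F [ 0.22 -0.78  0.14] T [-0.03 -0.13 -0.01] 0.761
False
down 7.01 [541.27 173.58  15.85] F [-0.13  0.11  1.  ] T [-0.05 -0.14  0.02] 0.762
grip 7.68 [541.3  173.46  15.75] F [ 0.2  -0.38  2.15] T [-0.12 -0.14 -0.03] 0.533
```

View pics/w_grip.png

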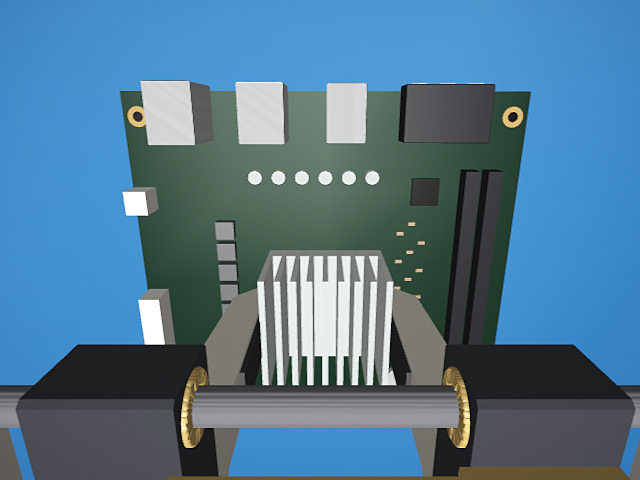

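The pads are on the heat sink and the gap reads 49.6 mm as expected. The rear holes show at (138,116) and (512,116), which helps check the in-hand pose. Lifting and carrying it over.

Run:
```python
from h import *
p=state()['eef_pos']
servo_line([p[0],p[1],p[2]+25],v=50);rep('lift')
servo_line([p[0],p[1],125],v=150)
wait(.1);im=capture('wrist');cv2.imwrite('pics/w_lift.png',im[:,:,::-1])
o=down(CASE[1]+np.pi/2);q=at(CASE,(0,-8-12.5))
servo_line([*q,125],v=190,ori=o);wait(.2);s=rep('over')
im=capture('wrist');cv2.imwrite('pics/w_over.png',im[:,:,::-1])
print(q)
im=capture('top');cv2.imwrite('pics/top_over.png',im[:,:,::-1])
```

```text
lift 8.39 [541.15 173.3   40.78] F [ 0.31  0.45 -4.2 ] T [-0.12 -0.08 -0.02] 0.533
over 11.64 [ 549.88 -213.93  125.07] F [-0.64 -0.23 -4.3 ] T [-0.15 -0.08  0.  ] 0.533
[ 549.74797473 -214.54327264]
```

View pics/w_over.png

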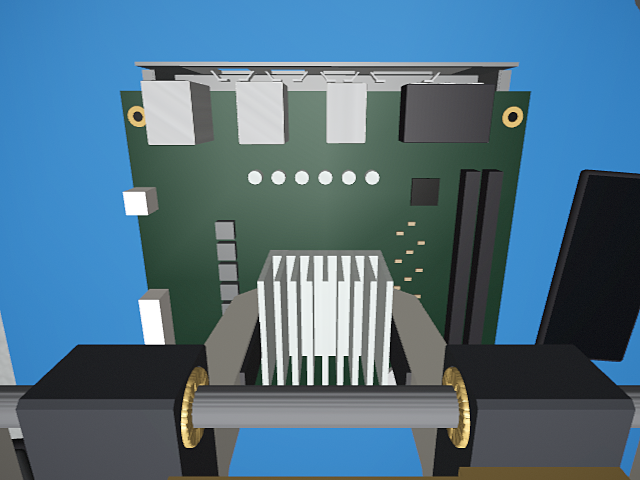

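The holes are still at (138,116) and (512,116), so there has been no slip or droop. The −4.3 N reading matches the board's weight. Checking state noise, then lowering slowly with force stop.

Run:
```python
from h import *
S=[]
for i in range(10): S.append(state()['eef_pos']);wait(.02)
S=np.array(S);print(S.mean(0).round(2),S.std(0).round(2))
from h import *
q=at(CASE,(0,-8-12.5))
servo_line([*q,45],v=90);rep('45')
r=servo_line([*q,22.5],v=18,f_stop=2.5);print(r);rep('down')
wait(.15);rep()
im=capture('wrist');cv2.imwrite('pics/w_set.png',im[:,:,::-1])
im=capture('top');cv2.imwrite('pics/top_set.png',im[:,:,::-1])
cv2.imwrite('pics/top_setc.png',cv2.resize(im[190:340,370:540,::-1],None,fx=4,fy=4,interpolation=cv2.INTER_CUBIC))
```

```text
[ 549.78 -214.38  125.02] [0.02 0.07 0.01]
45 12.95 [ 550.38 -214.61   45.61] F [ 0.11  0.61 -4.2 ] T [-0.07 -0.14 -0.  ] 0.531
True
down 13.93 [ 549.6  -214.48   25.56] F [-0.9   0.21  5.95] T [-0.16 -0.21 -0.03] 0.538
 14.08 [ 549.65 -214.47   25.58] F [-1.61  0.35  5.47] T [-0.1  -0.26 -0.03] 0.536
```

View pics/w_set.png

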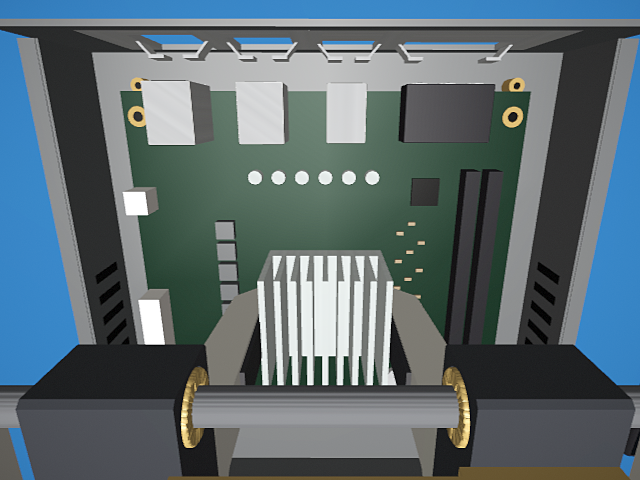

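View pics/top_setc.png

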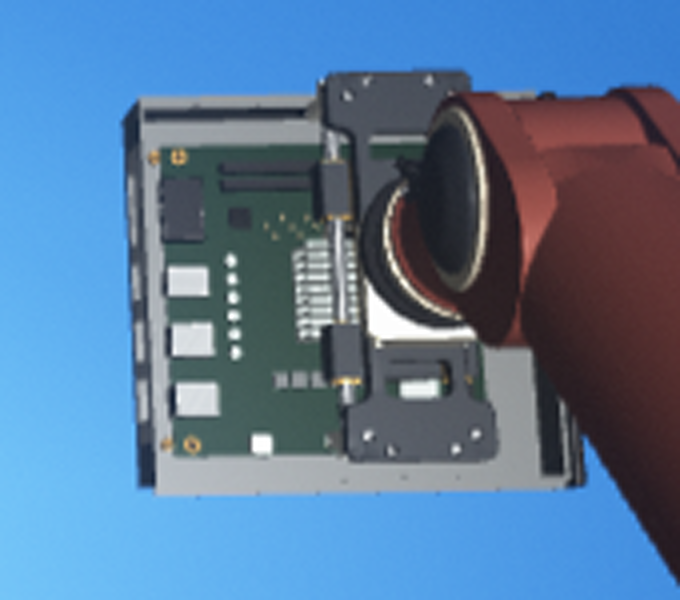

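Contact came at the predicted height (25.56). The rear standoff tops show just ahead of the holes at about (137,85) and (516,86), so I can measure the lateral error.

```bash
cat > meas.py <<'E'
from h import *
def meas(im,s,g,zs,rad=11,show=None):
    K,w2c=wrist_w2c(s);out=[];tiles=[]
    for (c,r),z in zip(g,zs):
        p=im[r-rad:r+rad+1,c-rad:c+rad+1].astype(float)
        w=((p[:,:,2]-p[:,:,0]>45)&(p[:,:,2]>150)).astype(np.uint8)
        k=max(cv2.findContours(w,cv2.RETR_EXTERNAL,cv2.CHAIN_APPROX_NONE)[0],key=len)
        (cx,cy),ax,_=cv2.fitEllipse(cv2.convexHull(k));W=ray_plane((c-rad+cx,r-rad+cy),K,w2c,z)[0]
        print(np.round((c-rad+cx,r-rad+cy),2),np.round(ax,1),W.round(2));out.append(W)
        t=cv2.resize(p.astype(np.uint8),None,fx=8,fy=8,interpolation=cv2.INTER_NEAREST);cv2.drawMarker(t,(int(cx*8+4),int(cy*8+4)),(255,0,255),0,12);tiles.append(t)
    if show:cv2.imwrite(show,np.hstack(tiles))
    return np.array(out)
E
python3 - <<'E'
from meas import *
s=state();im=cv2.imread('pics/w_set.png')
W=meas(im,s,[(137,117),(512,117),(134,84),(517,86)],[14,14,12,12],show='pics/t2.png')
th=CASE[1];u=np.array([np.cos(th),np.sin(th)]);v=np.array([-u[1],u[0]])
for i in(0,1):
    d=W[i+2][:2]-W[i][:2];print('standoff-hole in case axes',(d@u).round(2),(d@v).round(2))
b=W[1]-W[0];print('yaw board',np.arctan2(b[1],b[0]),np.linalg.norm(b));b=W[3]-W[2];print('yaw st',np.arctan2(b[1],b[0]),np.linalg.norm(b))
# predicted standoff px
K,w2c=wrist_w2c(s);print(proj(np.array([[*at(CASE,h),12] for h in HOLES[:2]]),K,w2c))
cv2.imwrite('pics/setc.png',cv2.resize(im[10:130,90:560],(800,int(800*120/470)),interpolation=cv2.INTER_CUBIC))
E
```

```text
[136.99 116.19] [17.9 22. ] [ 466.73 -134.97   14.  ]
[512.26 116.65] [19.3 21.9] [ 624.02 -128.67   14.  ]
[137.09  84.04] [14.3 14.3] [ 467.12 -122.2    12.  ]
[516.45  85.08] [14.9 16.5] [ 624.4  -116.12   12.  ]
standoff-hole in case axes 0.9 12.75
standoff-hole in case axes 0.89 12.52
yaw board 0.04007666132965679 157.41714954860777
yaw st 0.0386444420748093 157.40694316610384
[[137.51389755  84.82643775]
 [516.74657788  85.1611601 ]]
```

View pics/t2.png

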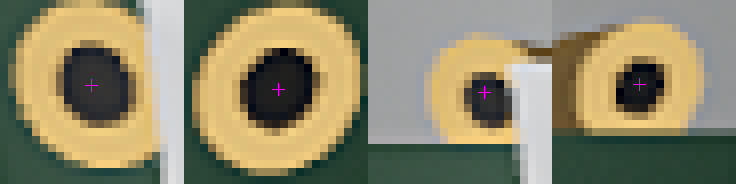

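The board must move about +0.75 mm in case x. y is 12.6 mm short as planned, and yaw matches within 1.5 mrad. I'll ease the down-force, shift x, then look at force against position.

Run:
```python
from h import *
q=at(CASE,(0.75,-20.5));z=25.55
for dz in(.15,.3,.45,.6):
    servo_line([*q,z+dz],v=10);wait(.1);s=rep(dz)
    if s['contact_force'][2]<-0.5:break
```

```text
0.15 14.77 [ 549.81 -214.42   25.9 ] F [-3.8   0.6   5.81] T [-0.08  0.18 -0.05] 0.535
0.3 15.12 [ 549.81 -214.44   25.93] F [-3.92  1.08  5.04] T [-0.11  0.15 -0.06] 0.533
0.45 15.47 [ 549.82 -214.42   25.93] F [-3.92  0.92  5.88] T [-0.11  0.25 -0.06] 0.535
0.6 15.82 [ 549.81 -214.44   25.96] F [-5.48  0.81  5.18] T [-0.04  0.44 -0.07] 0.537
```

Run:
```python
from h import *
q=at(CASE,(0.75,-20.5));z=25.55
for dz in(1.,1.5,2.,2.5,3):
    servo_line([*q,z+dz],v=15);wait(.08);s=rep(dz)
    if s['contact_force'][2]<-0.5:break
```

```text
1.0 16.15 [ 550.77 -214.63   26.08] F [-1.32  0.2  -1.52] T [-0.18 -0.02 -0.08] 0.533
```

Run:
```python
from meas import *
z=26.5;th=CASE[1];u=np.array([np.cos(th),np.sin(th)]);v=np.array([-u[1],u[0]])
def go(x,y,vv):
    q=at(CASE,(x,y-8));servo_line([*q,z],v=vv);wait(.08)
    s=state();d=s['eef_pos'][:2]-CASE[0];f=s['contact_force']
    print('cmd',x,y,'t',round(s['clock'],2),'act',(d@u).round(2),(d@v+8).round(2),round(s['eef_pos'][2],2),'F',(f[:2]@u).round(2),(f[:2]@v).round(2),f[2].round(2));return s
go(.75,-12.5,20)
go(.75,-9,20);s=go(.75,-5.5,20)
im=np.ascontiguousarray(capture('wrist')[:,:,::-1]);cv2.imwrite('pics/w_s1.png',im)
```

```text
cmd 0.75 -12.5 t 16.48 act 0.96 -12.62 26.2 F -1.07 -0.59 -4.15
cmd 0.75 -9 t 16.89 act 0.72 -8.8 26.43 F 0.71 0.46 -3.39
cmd 0.75 -5.5 t 17.3 act 0.77 -5.48 26.5 F 0.0 0.63 -3.58
```

View pics/w_s1.png

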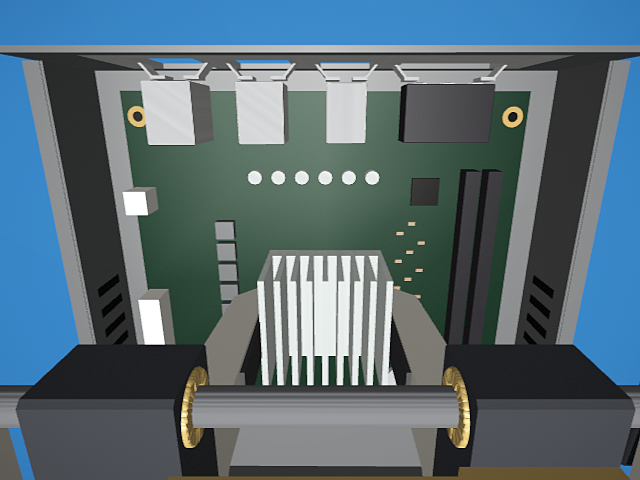

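The board is hovering about 0.5 mm up, with its ports lined up behind the fingers. Re-seating it lightly, then pushing in small steps.

```bash
cat >> meas.py <<'E'
th=CASE[1];u=np.array([np.cos(th),np.sin(th)]);v=np.array([-u[1],u[0]])
def go(x,y,z,vv,w=.08,n=3):
    q=at(CASE,(x,y-8));servo_line([*q,z],v=vv);wait(w)
    S=[]
    for i in range(n):S.append(state());wait(.02)
    P=np.mean([s['eef_pos'] for s in S],0);f=np.mean([s['contact_force'] for s in S],0);d=P[:2]-CASE[0]
    r=dict(x=d@u,y=d@v+8,z=P[2],fx=f[:2]@u,fy=f[:2]@v,fz=f[2])
    print('cmd',x,round(y,2),z,'t',round(S[-1]['clock'],2),{k:round(float(a),2) for k,a in r.items()});return r
E
python3 - <<'E'
from meas import *
for z in(26.2,26.0,25.85,25.7,25.6,25.5):
    r=go(.8,-5.5,z,10)
    if r['fz']>-1.5:break
zc=z
y=-5.5
while y<-1.0:
    y+=.75;r=go(.8,y,zc,12)
    if r['fy']<-6:break
E
```

```text
cmd 0.8 -5.5 26.2 t 17.72 {'x': 0.83, 'y': -5.6, 'z': 26.23, 'fx': -0.23, 'fy': -0.08, 'fz': -3.36}
cmd 0.8 -5.5 26.0 t 18.1 {'x': 0.85, 'y': -5.61, 'z': 26.16, 'fx': -0.18, 'fy': 0.13, 'fz': -2.05}
cmd 0.8 -5.5 25.85 t 18.48 {'x': 0.84, 'y': -5.58, 'z': 26.09, 'fx': -1.93, 'fy': -0.19, 'fz': 0.2}
cmd 0.8 -4.75 25.85 t 18.87 {'x': 0.99, 'y': -5.25, 'z': 26.04, 'fx': -1.66, 'fy': -1.62, 'fz': 0.91}
cmd 0.8 -4.0 25.85 t 19.25 {'x': 1.24, 'y': -4.41, 'z': 25.99, 'fx': -0.15, 'fy': -2.32, 'fz': 0.36}
cmd 0.8 -3.25 25.85 t 19.63 {'x': 1.31, 'y': -3.61, 'z': 26.0, 'fx': 0.18, 'fy': -3.58, 'fz': 0.41}
cmd 0.8 -2.5 25.85 t 20.02 {'x': 1.32, 'y': -2.96, 'z': 26.0, 'fx': 0.88, 'fy': -4.17, 'fz': -0.4}
cmd 0.8 -1.75 25.85 t 20.4 {'x': 1.3, 'y': -2.35, 'z': 26.0, 'fx': 2.15, 'fy': -4.6, 'fz': -0.41}
cmd 0.8 -1.0 25.85 t 20.78 {'x': 1.31, 'y': -1.99, 'z': 26.0, 'fx': 2.04, 'fy': -5.46, 'fz': -0.15}
```

Run:
```python
from meas import *
zc=25.85;y=-1.0;x=.3
while y<3.0:
    y+=.6;r=go(x,y,zc,12)
    if r['y']>-0.35 or r['fy']<-9:break
im=np.ascontiguousarray(capture('wrist')[:,:,::-1]);cv2.imwrite('pics/w_p1.png',im)
```

```text
cmd 0.3 -0.4 25.85 t 21.17 {'x': 1.09, 'y': -1.48, 'z': 25.97, 'fx': 2.24, 'fy': -5.33, 'fz': -1.34}
cmd 0.3 0.2 25.85 t 21.55 {'x': 1.13, 'y': -1.3, 'z': 25.99, 'fx': 3.66, 'fy': -6.11, 'fz': -1.33}
cmd 0.3 0.8 25.85 t 21.93 {'x': 1.14, 'y': -1.08, 'z': 26.01, 'fx': 2.37, 'fy': -6.15, 'fz': -1.52}
cmd 0.3 1.4 25.85 t 22.32 {'x': 1.12, 'y': -0.86, 'z': 26.03, 'fx': 2.32, 'fy': -6.92, 'fz': -0.75}
cmd 0.3 2.0 25.85 t 22.7 {'x': 1.13, 'y': -0.59, 'z': 26.07, 'fx': 2.96, 'fy': -6.91, 'fz': -0.61}
cmd 0.3 2.6 25.85 t 23.08 {'x': 1.14, 'y': -0.34, 'z': 26.12, 'fx': 2.6, 'fy': -8.04, 'fz': -1.39}
```

View pics/w_p1.png

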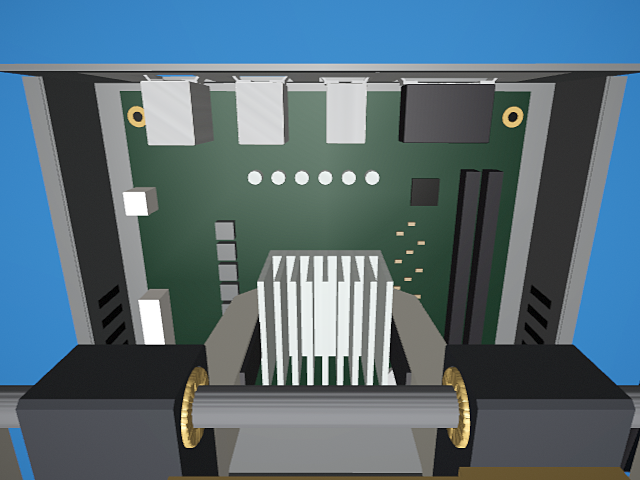

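The board is nearly home: the ports press the fingers, and the floor gaps left and right (96–120, 530–555 px) look equal. Measuring the lateral offset more precisely.

Run:
```python
from meas import *
im=cv2.imread('pics/w_p1.png')
g=im.astype(int)
for r in (100,150,165,180,200,220,240):
    row=im[r].astype(int);gray=row.sum(1)/3
    def edges(a,b):
        d=np.abs(np.diff(row[a:b],axis=0)).sum(1); i=[k for k in range(1,len(d)-1) if d[k]>60 and d[k]>=d[k-1] and d[k]>d[k+1]]
        return [(round(a+.5+(d[k-1:k+2]*np.arange(k-1,k+2)).sum()/d[k-1:k+2].sum(),2),int(d[k])) for k in i]
    print(r,edges(40,160),edges(490,620))
t=np.hstack([cv2.resize(im[100:132,121:153],None,fx=11,fy=11,interpolation=cv2.INTER_CUBIC),cv2.resize(im[100:132,497:529],None,fx=11,fy=11,interpolation=cv2.INTER_CUBIC)])
cv2.imwrite('pics/t3.png',t)
```

```text
100 [(np.float64(42.62), 70), (np.float64(44.8), 110), (np.float64(46.33), 275), (np.float64(96.69), 234), (np.float64(120.48), 208), (np.float64(141.82), 261)] [(np.float64(528.88), 172), (np.float64(552.39), 271), (np.float64(601.79), 212)]
150 [(np.float64(56.39), 295), (np.float64(104.72), 236), (np.float64(127.76), 164)] [(np.float64(521.83), 177), (np.float64(544.36), 266), (np.float64(591.87), 158), (np.float64(611.86), 77)]
165 [(np.float64(59.38), 299), (np.float64(106.7), 270), (np.float64(129.74), 162)] [(np.float64(519.74), 244), (np.float64(542.22), 194), (np.float64(588.86), 158), (np.float64(608.24), 98)]
180 [(np.float64(43.11), 92), (np.float64(62.26), 218), (np.float64(109.38), 192), (np.float64(131.78), 163)] [(np.float64(517.72), 248), (np.float64(539.44), 215), (np.float64(585.84), 163), (np.float64(588.49), 73), (np.float64(590.4), 82), (np.float64(605.26), 97)]
200 [(np.float64(47.26), 88), (np.float64(66.27), 221), (np.float64(112.7), 230), (np.float64(123.18), 184), (np.float64(145.69), 342), (np.float64(157.13), 74)] [(np.float64(514.75), 245), (np.float64(536.38), 274), (np.float64(582.71), 188), (np.float64(586.33), 85), (np.float64(601.24), 100)]
220 [(np.float64(51.58), 87), (np.float64(65.62), 64), (np.float64(67.68), 98), (np.float64(69.73), 173), (np.float64(115.72), 264), (np.float64(137.44), 217)] [(np.float64(511.83), 178), (np.float64(533.37), 269), (np.float64(578.72), 188), (np.float64(582.38), 85), (np.float64(597.21), 106)]
240 [(np.float64(55.57), 86), (np.float64(71.63), 104), (np.float64(73.74), 171), (np.float64(118.87), 180), (np.float64(140.38), 280)] [(np.float64(508.85), 173), (np.float64(530.24), 192), (np.float64(574.73), 192), (np.float64(578.36), 82), (np.float64(592.88), 77)]
```

View pics/t3.png

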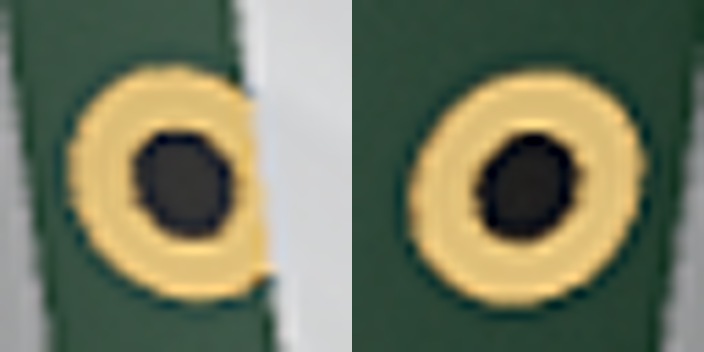

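Board and case mid-lines agree to about 0.3 px (0.1 mm) laterally. The earlier standoff check puts y alignment at about +0.1 in TCP terms. Finishing the push, with slightly more down-bias to keep it flat.

Run:
```python
from meas import *
zc=25.6;y=2.6;x=.6
r=go(x,y,zc,12)
while y<5 and r['y']<0.0 and r['fy']>-9.3:
    y+=.4;r=go(x,y,zc,12,n=5)
wait(.5);r=go(x,y,zc,12,n=10)
im=np.ascontiguousarray(capture('wrist')[:,:,::-1]);cv2.imwrite('pics/w_p2.png',im)
t=np.ascontiguousarray(capture('top')[:,:,::-1]);cv2.imwrite('pics/top_p2.png',cv2.resize(t[190:340,370:540],None,fx=4,fy=4,interpolation=cv2.INTER_CUBIC))
sc=np.ascontiguousarray(capture('scene')[:,:,::-1]);cv2.imwrite('pics/sc_p2.png',sc)
cv2.imwrite('pics/w_p2c.png',cv2.resize(im[60:130,90:560],(800,120),interpolation=cv2.INTER_CUBIC))
```

```text
cmd 0.6 2.6 25.6 t 23.52 {'x': 1.18, 'y': -0.36, 'z': 26.0, 'fx': 1.43, 'fy': -8.36, 'fz': 0.52}
cmd 0.6 3.0 25.6 t 23.93 {'x': 1.15, 'y': -0.32, 'z': 26.05, 'fx': 1.74, 'fy': -8.16, 'fz': 0.59}
cmd 0.6 3.4 25.6 t 24.35 {'x': 1.14, 'y': -0.28, 'z': 26.08, 'fx': 1.87, 'fy': -9.13, 'fz': 0.52}
cmd 0.6 3.8 25.6 t 24.77 {'x': 1.12, 'y': -0.13, 'z': 26.11, 'fx': 1.7, 'fy': -9.49, 'fz': 0.82}
cmd 0.6 3.8 25.6 t 25.77 {'x': 1.13, 'y': -0.13, 'z': 26.1, 'fx': 1.76, 'fy': -9.08, 'fz': 0.94}
```

View pics/w_p2.png

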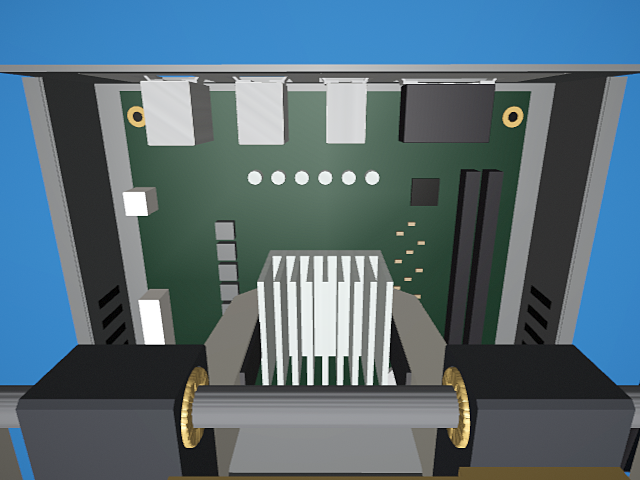

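View pics/sc_p2.png

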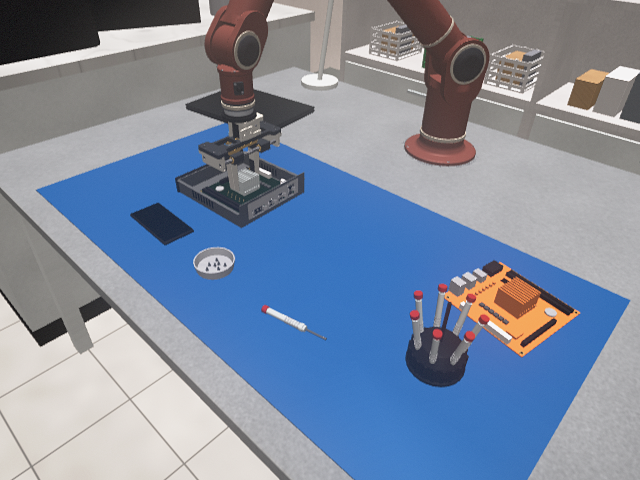

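The board is seated and steady: y is within about 0.2 mm, push is about 9 N at the wrist including sliding friction, and bystanders are untouched. Handing in while holding.

Run:
```python
from h import *
rep('final');job_done();print('done')
```

```text
final 25.93 [ 550.41 -202.15   26.12] F [ 1.94 -8.9  -0.11] T [-1.9  -0.81  0.11] 0.535
the job is handed in; nothing more can be done
done
```

The mainboard is lying on the standoffs in the case. The arm is still holding it against the spring fingers, and I handed the job in at 25.9 s of the 43 s limit.

**What I did**
- I gripped the green board by its heat sink and left the orange look-alike alone.
- I lowered it about 12.5 mm short of its place; it touched down at the height I expected.
- I moved it sideways by just under 1 mm, during which it lifted about 0.5 mm. I set it down again and pushed it in small steps.

**Last checks**
- **Push:** the wrist read 8.9 N towards the rear panel, including roughly 1 N of friction by my estimate. That is well under the 20 N that crushes the fingers.
- **Along the push:** the holes are about 0.1–0.2 mm short of the standoffs.
- **Sideways:** comparing the board's edges with the case walls gave about 0.1 mm. The earlier sighting of the standoffs differs from that by about 0.3 mm. I went with the walls, since the board now hides the standoffs.
- **Rotation:** it matched the case to about 1.5 mrad when the board was set down.
- **Side force:** about 2 N remains, held by friction.
- **Flatness:** I judged this only from tool height and down-force, which were steady; I did not see it directly.
- **Other things on the bench:** in the last overview picture they had not moved.

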